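# Move the charged battery pack into the kiln logger

## Robot

A 6-joint arm with a two-finger parallel gripper is mounted at the origin on the work surface. World frame = base frame: x ahead of the robot, y to its left, z up, the work surface at z = 0. Lengths are in mm, angles in rad, forces in N, time in s.
With the tool pointing down it reaches from about 275 to 775 mm from the base axis. Payload 14.6 kg.
Tool frame: the origin (TCP) lies between the finger pads; the fingertips stand 19 mm ahead of it and the grasp point (between the pads) is the TCP; x points along the fingers, z is the direction in which the jaws open and shut, and the axes are right-handed (so a half turn about x gives the same grasp; the last joint's range is limited). The gripper opens to 85 mm and grips with 20 to 120 N. Pads are 22 mm wide; open, the fingers measure 114 mm over their backs; the gripper's body (76 mm by 85 mm) begins 54 mm behind the grasp point. The pads swing forward as they close: fully open they stand 13 mm farther back than shut.
Start: joints at [1.075, 0.263, -0.048, 1.259, 0, 1.415], TCP at [175.481, 494.808, 250.278] pointing down, gripper open.
Joint ranges: [-2.65, 2.65], [-0.89, 1.7], [-1.18, 1.37], [-2.13, 2.11], [-1.35, 1.29], [-3.14, 3.14]. Speed limits (rad/s): [1.89, 1.89, 2.57, 2.79, 3.14, 3.14].

## Interface

Orientations are given as a unit quaternion [x, y, z, w].
In Python, from plant import arm gives the robot as it stands.
- The arm moves only by the shell command python3 -m jog 'ROWS'. ROWS is JSON, a list that holds one entry, the list of rows, each a list of 7 numbers: the turn, a rotation vector about the tool's x, y, z in rad, then the shift along the tool's x, y, z in cm, then the opening, from 0 (shut) to 1 (fully open). A call has exactly 5 rows; each row is the pose to reach, as a shift and turn from the pose commanded when the call began, along the tool's axes at that moment; what a row does not reach only later rows make up. A row lasts 1/12 s, in which the tool goes at most 41.7 mm and 7.16 degrees, less where a joint would pass 70% of its speed; a pose out of reach is approached as far as the arm can. A call with a gripper value outside its range is refused whole. The fingers move at their own pace and stop on an object; the grip force is fixed at half the most. Time passes only in rows, so rows that repeat a pose let the fingers close, or fill a call up. It gives the time, the measured TCP pose, the force and the opening at its end, in the units of the state.
- arm.get_obs(): the state, without advancing time (a new reading comes with each control period).
- arm.read_camera(name): name is "scene" or "top" or "wrist"; returns a dict with "frame" (384x512x3 uint8, red, green, blue), "depth" (384x512 float32, mm along the optical axis (not along the pixel's ray), 0 where there is no reading), "fx", "fy", "cx", "cy" (pixels), "R" (3x3) and "t" (3): a world point X has camera coordinates R X + t. Camera axes: x right, y down, z forward; pixel columns grow to the right and rows downward; lengths in mm; the calibration is good to about 2 mm. A picture is of the moment at which its call begins.
- arm.job_done(): hands the job in, once; it reports no verdict.
The state is a dict: "clock": time; "joints": joint angles; "qvel": joint speeds; "tau": joint torques, N m; "tool_pos": TCP position; "orientation": TCP orientation; "contact_force": force on the tool from outside, world axes, zero at the start; "ft_torque": the same for the moment, N m; "grip_width": opening from 0.0 (shut) to 1.0 (fully open).
Only numpy, scipy, OpenCV 4.12 (cv2) and the standard library are available. Lean on these libraries where they do the work, as an engineer would, in place of code of your own. Each camera call takes 0.05 s, during which the arm holds its last target. There are 200 camera calls.

## Task

The charged orange battery pack is latched down in the black charger: press it down to release its push-push catch so that it springs up, draw it out upright and slide it into the empty slot of the white kiln logger, then press it down until the logger's catch holds it. Press no harder than a firm finger does (never 40 N on either unit), don't tip or drop the pack, and leave the grey spent pack and the other things on the bench where they are.

Things in the scene. Friction and masses are not known exactly. Their poses are not given: they have to be found in the camera images.
- pack_centre (a point): The orange battery pack, 0.2 kg: 46 (x) x 28 (y) x 84 mm high, upright; this point is its centre, 42 above its foot. Flat sides up to 70, above that a half-round top (radius 14, crest along x) that fingers slip off. Either way round fits the slots. At the start it is latched in the charger with only about 13 of the round top above the housing; released, 46 stands clear.
- charger: The black charger with yellow slot rim and front: fixed housing 110 (x) x 90 (y) x 90 high, slot in the middle of its top; origin under its centre. Over 40 N on it damages it. 
- charger_mouth (a point): Middle of the charger's slot mouth, on its level top face, z up, x along the slot's long side, y across. The vertical slot is 49 x 31, with a 3 mm bevel at the mouth; 38 down in it waits a spring-loaded sled, on which the pack stands, 46 clear. A pack let go in the slot drops on to it.
- charger_sled (a joint): Push-push catch: press the pack down to the firm stop and let go, it is held; press to the stop again and let go, the spring lifts it. Spring 3 to 9 N, 12 to 15 N against the stop is a sure press; it trips only in the last 1.5 mm before the stop. Value: how far its sled is pressed down, m: 0 up (released), 0.033 latched, 0.042 at the stop.
- logger: The white kiln logger with blue slot rim, a screen on its -x face: fixed housing 110 (x) x 90 (y) x 90 high, slot in the middle of its top; origin under its centre. Over 40 N on it damages it. The height of its catch and stop varies by 7 mm from one time to the next and cannot be seen: feel for it. Held, 12 to 19 of the pack stands clear.
- logger_mouth (a point): Middle of the logger's slot mouth, on its level top face, z up, x along the slot's long side, y across. The vertical slot is 49 x 31, with a 3 mm bevel at the mouth; 38 down in it waits a spring-loaded sled, on which the pack stands, 46 clear. A pack let go in the slot drops on to it.
- logger_sled (a joint): Push-push catch: press the pack down to the firm stop and let go, it is held; press to the stop again and let go, the spring lifts it. Spring 3 to 9 N, 12 to 15 N against the stop is a sure press; it trips only in the last 1.5 mm before the stop. Value: how far its sled is pressed down, m: 0 up, 0.027 to 0.034 held, 0.036 to 0.043 at the stop.
- spent_pack: Grey spent pack lying on its flat side between the units, 84 x 46 x 28 high; origin under its centre. Leave it.
- mug: Blue mug, 80 across, 85 high; origin under its centre. Leave it.
- bowl: Terracotta bowl, 130 across, 55 high; origin under its centre. Leave it.
- glaze_jar: Amber glaze jar, 68 across, 85 high; origin under its centre. Leave it.
Not all that is in view belongs to the job. What is shaped like the charger but pink or purple is not meant.

How it is judged:
By the outcome, as a careful person would: the job done as asked, in the order asked, and still so for the second after the job is handed in, with the robot touching nothing.
It also fails if it takes over 58 s, if anything falls off the work surface, if the arm or the gripper's body presses on something with over 40 N, if the wrist force passes 120 N, or if a joint passes its speed limit or range.

## Working session

There is one attempt and no reset: what is moved stays moved. The work goes in short steps, Python scripts to look and compute and a shell command to move; the robot and the scene stay as the last step left them, time stands still between calls to the robot, and variables do not carry over. Pictures are saved under pics/ and viewed, about 8 in all and at most 12, crops included, and the job is handed in when it is done.

```bash
mkdir -p pics; cat > h.py <<'E'
import numpy as np, cv2
from plant import arm
from scipy.spatial.transform import Rotation as Ro
def cam(n):
    c=arm.read_camera(n); c['R']=np.array(c['R']);c['t']=np.array(c['t']);return c
def pts(c,m):
    v,u=np.nonzero(m&(c['depth']>0)); d=c['depth'][v,u]
    P=np.c_[(u-c['cx'])/c['fx']*d,(v-c['cy'])/c['fy']*d,d]
    return (P-c['t'])@c['R']
def save(c,f): cv2.imwrite(f,c['frame'][:,:,::-1])
def st():
    o=arm.get_obs(); print({k:np.round(o[k],3) for k in ('clock','joints','tool_pos','orientation','contact_force','grip_width')})
    print(Ro.from_quat(o['orientation']).as_matrix().round(3)); return o
E
python3 - <<'E'
from h import *
st()
ims=[]
for n in('top','scene'):
    c=cam(n);np.savez('/tmp/'+n,**c);ims.append(c['frame']);print(n,c['fx'],(-c['R'].T@c['t']).round(),c['R'][2].round(2))
cv2.imwrite('pics/a.png',cv2.resize(np.vstack(ims)[:,:,::-1],None,fx=.78,fy=.78))
E
```

```text
{'clock': np.float64(0.0), 'joints': array([ 1.075,  0.264, -0.049,  1.259, -0.   ,  1.415]), 'tool_pos': array([175.341, 494.568, 249.8  ]), 'orientation': array([-0.408,  0.578,  0.408,  0.577]), 'contact_force': array([-0.428, -0.191, -0.031]), 'grip_width': np.float64(1.0)}
[[-0.001 -0.943  0.334]
 [-0.001  0.334  0.943]
 [-1.     0.    -0.001]]
top 389.9084787013445 [ 313.   49. 1072.] [ 0.18  0.01 -0.98]
scene 472.9160466167766 [1145.  552.  822.] [-0.6  -0.45 -0.66]
```

View pics/a.png

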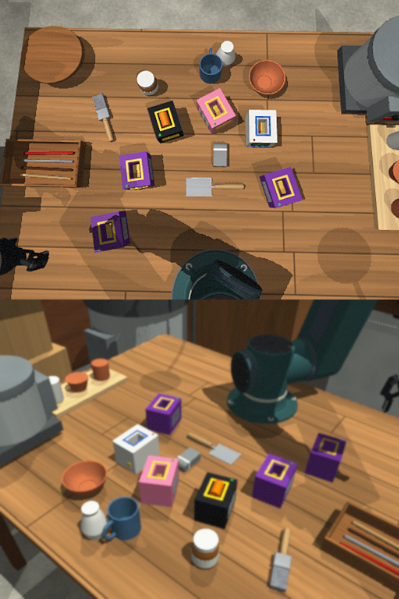

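The top view (above, scaled by 0.78) shows the black charger at about (166,120) and the white logger at about (262,128). The pink unit at (216,110) stands between them. The spent pack is at (220,154), the jar at (146,82), the mug at (210,67) and the bowl at (267,78). The arm is clear of all of them.

```bash
python3 - <<'E'
from h import *
for n in('top','scene'):
    c=dict(np.load(f'/tmp/{n}.npz')); hsv=cv2.cvtColor(c['frame'],cv2.COLOR_RGB2HSV); H,S,V=cv2.split(hsv)
    cen={'top':{'charger':(213,154),'logger':(336,164)},'scene':{'charger':(276,(488-300)/.78),'logger':(174,(443-300)/.78)}}[n]
    for k,(u,v) in cen.items():
        box=np.zeros(H.shape,bool); v=int(v);box[v-45:v+45,u-45:u+45]=1
        col=(H>20)&(H<34)&(S>140)&(V>110) if k=='charger' else (H>100)&(H<122)&(S>90)
        m=box&col
        v_,u_=np.nonzero(m)
        # ray cast onto z=90
        d=np.c_[(u_-c['cx'])/c['fx'],(v_-c['cy'])/c['fy'],np.ones(len(u_))]@c['R']; C=-c['R'].T@c['t']
        P=C+d*((90-C[2])/d[:,2])[:,None]
        Pd=pts(c,m); print(n,k,m.sum(),'depth z pct',np.percentile(Pd[:,2],[5,50,95]).round(1))
        sel=c['depth'][v_,u_]>0; Q=P[sel][abs(Pd[:,2]-90)<6]
        print('  rim ray',cv2.minAreaRect(Q[:,:2].astype(np.float32)))
        # top face by depth
        A=pts(c,box); T=A[abs(A[:,2]-90)<5]; T=T[np.linalg.norm(T[:,:2]-Q[:,:2].mean(0),axis=1)<75]
        print('  top face',cv2.minAreaRect(T[:,:2].astype(np.float32)),T[:,2].mean().round(1))
        if k=='charger':
            o=A[(A[:,2]>97)&(np.linalg.norm(A[:,:2]-Q[:,:2].mean(0),axis=1)<40)]; print('  pack',o.mean(0).round(1),o[:,2].max().round(1), cv2.minAreaRect(o[:,:2].astype(np.float32)))
    A=pts(c,np.ones(H.shape,bool));
    for nm,(x0,x1,y0,y1) in {'all':(280,620,-220,250)}.items():pass
c=dict(np.load('/tmp/top.npz'))
f=cv2.resize(c['frame'][90:240,130:400],None,fx=2.9,fy=2.9)
cv2.imwrite('pics/b.png',f[:,:,::-1])
E
```

```text
top charger 284 depth z pct [58.9 89.5 92.8]
  rim ray ((568.418212890625, 179.12037658691406), (70.50244140625, 53.371273040771484), 18.753503799438477)
  top face ((567.2804565429688, 180.03465270996094), (111.27533721923828, 89.76253509521484), 19.116636276245117) 89.4
  pack [566.6 180.1 100.9] 105.3 ((566.5612182617188, 180.51409912109375), (45.889259338378906, 22.356935501098633), 18.261051177978516)
top logger 188 depth z pct [24.8 89.7 92.9]
  rim ray ((550.95703125, -147.55911254882812), (63.62038803100586, 49.93315887451172), 0.9438995718955994)
  top face ((550.062744140625, -146.95578002929688), (91.46361541748047, 110.98747253417969), 89.42093658447266) 89.4
scene charger 368 depth z pct [86.8 89.8 92. ]
  rim ray ((565.1268310546875, 178.69776916503906), (74.45549774169922, 55.8786506652832), 19.16144561767578)
  top face ((565.8866577148438, 179.79820251464844), (114.40606689453125, 90.56769561767578), 19.013940811157227) 89.5
  pack [567.8 181.7 100.7] 106.2 ((565.1582641601562, 180.82406616210938), (50.166053771972656, 23.46561622619629), 19.195741653442383)
scene logger 63 depth z pct [59.5 89.7 92.4]
  rim ray ((547.950439453125, -147.62867736816406), (63.662899017333984, 46.281917572021484), 0.2258720099925995)
  top face ((548.29638671875, -145.3489990234375), (113.61325073242188, 94.60872650146484), 0.4863421320915222) 89.2
```

View pics/b.png

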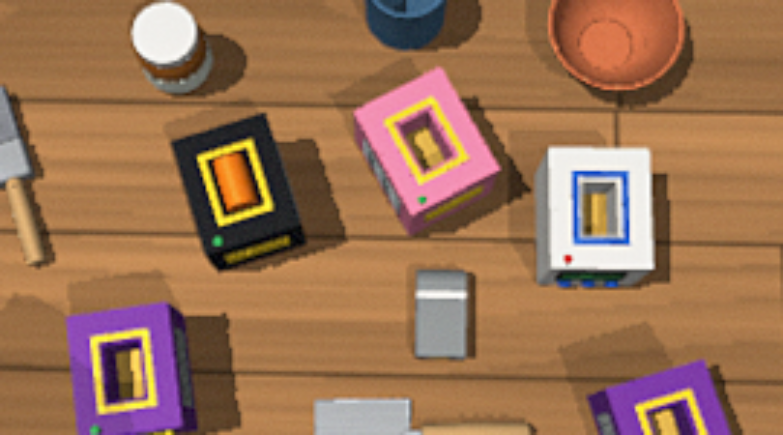

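```bash
python3 -m jog '[[[0,0,0,0,-3,-1,0],[0,0,0,0,-6.5,-2.3,0],[0,0,0,0,-10.3,-3.6,0],[0,0,0,0,-14.1,-5,0],[0,0,0,0,-17.9,-6.3,0]]]'
python3 -m jog '[[[0,0,0,0,-3.8,-1.3,0],[0,0,0,0,-7.6,-2.6,0],[0,0,0,0,-11.4,-4,0],[0,0,0,0,-15.2,-5.3,0],[0,0,0,0,-19,-6.6,0]]]'
python3 -m jog '[[[-0.11,0,0,0,-3.5,-1.2,0],[-0.22,0,0,0,-7,-2.5,0],[-0.33,0,0,0,-9.6,-3.3,0],[-0.44,0,0,0,-10.5,-3.7,0],[-0.55,0,0,0,-10.5,-3.7,0]]]'
python3 -m jog '[[[-0.1,0,0,0,0,0,0],[-0.11,0,0,0,0,0,0],[-0.12,0,0,0,0,0,0],[-0.12,0,0,0,0,0,0],[-0.12,0,0,0,0,0,0]]]'
cat >> h.py <<'E'
def go(x,y,z,yaw,o=None):
    "shift (tool axes, cm) and turn (tool axes, rad) to a tool-down pose whose jaw axis is unit-frame y at yaw deg"
    o=o or st(); R=Ro.from_quat(o['orientation']).as_matrix(); a=np.radians(yaw)
    T=np.c_[[0,0,-1.],[-np.cos(a),-np.sin(a),0],[-np.sin(a),np.cos(a),0]]
    print('turn',Ro.from_matrix(R.T@T).as_rotvec().round(3),'shift cm',(R.T@(np.array([x,y,z])-o['tool_pos'])/10).round(2))
E
python3 - <<'E'
from h import *
go(566.5,180,135,19)
c=cam('wrist'); save(c,'pics/c.png')
E
```

```text
clock: 0.52
tool_pos: [324.0, 374.1, 250.2]
orientation: [-0.408, 0.578, 0.408, 0.577]
contact_force: [-0.3, 1.7, 0.5]
grip_width: 0.298
clock: 0.93
tool_pos: [481.3, 248.2, 250.2]
orientation: [-0.408, 0.578, 0.408, 0.578]
contact_force: [1.2, 1.3, 0.6]
grip_width: 0.001
clock: 1.35
tool_pos: [568.5, 177.9, 249.3]
orientation: [-0.55, 0.445, 0.55, 0.444]
contact_force: [0.0, -0.2, 0.1]
grip_width: 0.001
clock: 1.77
tool_pos: [566.6, 180.1, 250.3]
orientation: [-0.575, 0.412, 0.575, 0.412]
contact_force: [0.3, 0.6, -0.2]
grip_width: 0.006
{'clock': np.float64(1.767), 'joints': array([ 0.171,  0.385,  0.134,  1.32 ,  0.   , -0.156]), 'tool_pos': array([566.603, 180.097, 250.28 ]), 'orientation': array([-0.575,  0.412,  0.575,  0.412]), 'contact_force': array([ 0.269,  0.564, -0.239]), 'grip_width': np.float64(0.006)}
[[-0.    -0.947 -0.321]
 [ 0.    -0.321  0.947]
 [-1.     0.     0.   ]]
turn [-0.004  0.    -0.   ] shift cm [ 1.153e+01  1.000e-02 -1.000e-02]
```

View pics/c.png

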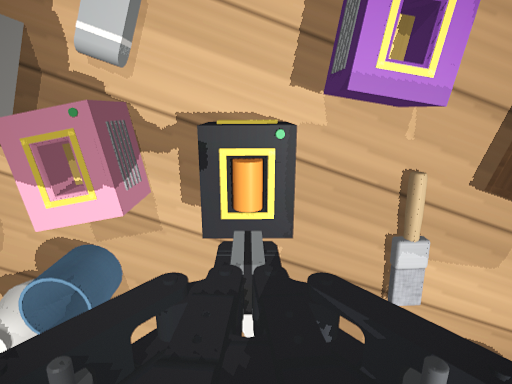

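The wrist view shows the orange pack centred in the charger's yellow rim at (248,185), with the closed fingers lined up with its axis. I'll check the position from here, then descend.

```bash
python3 - <<'E'
from h import *
c=cam('wrist'); H,S,V=cv2.split(cv2.cvtColor(c['frame'],cv2.COLOR_RGB2HSV)); b=np.zeros(H.shape,bool); b[130:232,205:292]=1
for n,m in(('yellow',(H>22)&(H<34)&(S>140)),('orange',(H<18)&(S>150))):
    P=pts(c,m&b&(V>90)); P=P[abs(P[:,2]-96)<13]; print(n,cv2.minAreaRect(P[:,:2].astype(np.float32)),P[:,2].max())
E
python3 -m jog '[[[0,0,0,3,0,0,0],[0,0,0,6,0,0,0],[0,0,0,9,0,0,0],[0,0,0,11,0,0,0],[0,0,0,12,0,0,0]]]'
python3 -m jog '[[[0,0,0,0.1,0,0,0],[0,0,0,0.2,0,0,0],[0,0,0,0.3,0,0,0],[0,0,0,0.4,0,0,0],[0,0,0,0.5,0,0,0]]]'
python3 -m jog '[[[0,0,0,0.1,0,0,0],[0,0,0,0.2,0,0,0],[0,0,0,0.3,0,0,0],[0,0,0,0.4,0,0,0],[0,0,0,0.4,0,0,0]]]'
```

```text
yellow ((569.1783447265625, 181.37977600097656), (68.48220825195312, 51.83546447753906), 19.003267288208008) 93.47885018812683
orange ((570.0169677734375, 182.55014038085938), (51.411136627197266, 28.320199966430664), 17.870922088623047) 104.5771200647335
clock: 2.28
tool_pos: [565.5, 179.8, 127.8]
orientation: [-0.574, 0.412, 0.576, 0.411]
contact_force: [-0.4, 0.3, 0.3]
grip_width: -0.001
clock: 2.7
tool_pos: [567.3, 180.1, 126.2]
orientation: [0.576, -0.411, -0.575, -0.412]
contact_force: [-0.1, -0.4, -0.2]
grip_width: 0.002
clock: 3.12
tool_pos: [566.9, 179.9, 121.4]
orientation: [0.575, -0.411, -0.575, -0.411]
contact_force: [-0.8, -0.8, 1.8]
grip_width: 0.0
```

```bash
python3 -m jog '[[[0,0,0,0.1,0,0,0],[0,0,0,0.2,0,0,0],[0,0,0,0.3,0,0,0],[0,0,0,0.4,0,0,0],[0,0,0,0.4,0,0,0]]]'
python3 -m jog '[[[0,0,0,0.1,0,0,0],[0,0,0,0.2,0,0,0],[0,0,0,0.3,0,0,0],[0,0,0,0.3,0,0,0],[0,0,0,0.3,0,0,0]]]'
```

```text
clock: 3.53
tool_pos: [567.0, 179.9, 117.5]
orientation: [0.575, -0.411, -0.575, -0.411]
contact_force: [-0.3, -1.0, 6.3]
grip_width: 0.0
clock: 3.95
tool_pos: [567.0, 179.9, 114.6]
orientation: [0.575, -0.411, -0.575, -0.411]
contact_force: [-0.8, -0.8, 5.7]
grip_width: 0.003
```

```bash
python3 -m jog '[[[0,0,0,0.05,0,0,0],[0,0,0,0.1,0,0,0],[0,0,0,0.1,0,0,0],[0,0,0,0.1,0,0,0],[0,0,0,0.1,0,0,0]]]'

```

```text
clock: 4.37
tool_pos: [567.0, 179.9, 113.7]
orientation: [0.575, -0.411, -0.575, -0.411]
contact_force: [-1.4, -1.4, 7.9]
grip_width: -0.007
```

```bash
python3 -m jog '[[[0,0,0,0.03,0,0,0],[0,0,0,0.06,0,0,0],[0,0,0,0.06,0,0,0],[0,0,0,0.06,0,0,0],[0,0,0,0.06,0,0,0]]]'

```

```text
clock: 4.78
tool_pos: [567.1, 179.9, 113.3]
orientation: [0.576, -0.411, -0.575, -0.412]
contact_force: [-0.8, -2.3, 10.4]
grip_width: 0.002
```

```bash
python3 -m jog '[[[0,0,0,0.03,0,0,0],[0,0,0,0.06,0,0,0],[0,0,0,0.06,0,0,0],[0,0,0,0.06,0,0,0],[0,0,0,0.06,0,0,0]]]'

```

```text
clock: 5.2
tool_pos: [567.2, 179.9, 113.1]
orientation: [0.576, -0.411, -0.575, -0.412]
contact_force: [-2.5, -2.0, 14.2]
grip_width: -0.002
```

That's a sure press at 14.2 N: the force is climbing while the position holds still. I'll ease up now.

```bash
python3 -m jog '[[[0,0,0,-0.6,0,0,0],[0,0,0,-1.4,0,0,0],[0,0,0,-2.4,0,0,0],[0,0,0,-3.4,0,0,0],[0,0,0,-4.4,0,0,0]]]'
python3 -m jog '[[[0,0,0,-1.5,0,0,0],[0,0,0,-4,0,0,0],[0,0,0,-6.5,0,0,0.5],[0,0,0,-8.5,0,0,1],[0,0,0,-9,0,0,1]]]'
python3 - <<'E'
from h import *
st()
c=cam('wrist'); save(c,'pics/d.png'); H,S,V=cv2.split(cv2.cvtColor(c['frame'],cv2.COLOR_RGB2HSV))
P=pts(c,(H<18)&(S>150)&(V>60)); P=P[(P[:,2]>85)&(np.linalg.norm(P[:,:2]-[567,180],axis=1)<50)]
print(len(P),P[:,2].max(),P[P[:,2]>125].mean(0), cv2.minAreaRect(P[P[:,2]>122][:,:2].astype(np.float32)))
t=cam('top');H,S,V=cv2.split(cv2.cvtColor(t['frame'],cv2.COLOR_RGB2HSV))
P=pts(t,(H<18)&(S>150)&(V>60)); P=P[(P[:,2]>85)&(np.linalg.norm(P[:,:2]-[567,180],axis=1)<50)];print(len(P),P[:,2].max() if len(P) else 0)
E
```

```text
clock: 5.62
tool_pos: [566.7, 180.0, 157.2]
orientation: [0.575, -0.411, -0.575, -0.411]
contact_force: [-0.1, -0.2, -0.4]
grip_width: -0.0
clock: 6.03
tool_pos: [567.5, 180.1, 250.0]
orientation: [0.576, -0.41, -0.574, -0.412]
contact_force: [0.7, 0.1, 0.6]
grip_width: 0.422
{'clock': np.float64(6.033), 'joints': array([ 0.171,  0.383,  0.131,  1.314, -0.   , -0.159]), 'tool_pos': array([567.534, 180.109, 249.951]), 'orientation': array([ 0.576, -0.41 , -0.574, -0.412]), 'contact_force': array([0.681, 0.09 , 0.643]), 'grip_width': np.float64(0.422)}
[[ 0.004 -0.946 -0.323]
 [ 0.001 -0.323  0.946]
 [-1.    -0.004 -0.001]]
1493 261.1309573334902 [568.26043003 179.48940094 133.23073285] ((568.82470703125, 183.413330078125), (46.64649963378906, 31.719104766845703), 19.73155975341797)
0 0
```

View pics/d.png

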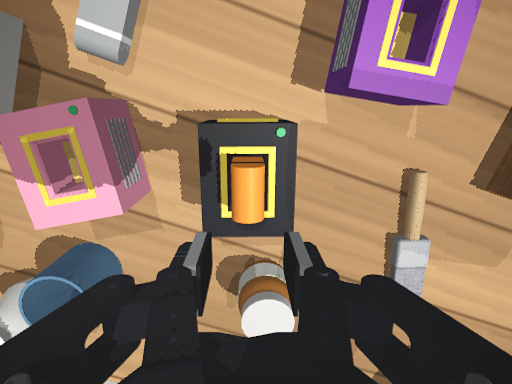

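The pack has sprung up: its crest is at about z = 135 and its orange body stands clear at (248,190). I'll grasp it now.

```bash
python3 -m jog '[[[0,0,0,2,0,0,1],[0,0,0,4,0,0,1],[0,0,0,6.5,0,0,1],[0,0,0,9,0,0,1],[0,0,0,10,0,0,1]]]'
python3 -m jog '[[[0,0,0,1.2,0,0,1],[0,0,0,2.4,0,0,1],[0,0,0,3.2,0,0,1],[0,0,0,3.6,0,0,1],[0,0,0,3.6,0,0,1]]]'
python3 -m jog '[[[0,0,0,0,0,0,0.7],[0,0,0,0,0,0,0.5],[0,0,0,0,0,0,0.3],[0,0,0,0,0,0,0.1],[0,0,0,0,0,0,0]]]'
python3 -m jog '[[[0,0,0,0,0,0,0],[0,0,0,0,0,0,0],[0,0,0,0,0,0,0],[0,0,0,0,0,0,0],[0,0,0,0,0,0,0]]]'

```

```text
clock: 6.55
tool_pos: [564.7, 179.6, 142.0]
orientation: [-0.574, 0.413, 0.577, 0.41]
contact_force: [-0.7, 0.9, -0.9]
grip_width: 1.003
clock: 6.97
tool_pos: [566.3, 179.9, 109.4]
orientation: [-0.575, 0.412, 0.576, 0.411]
contact_force: [-0.1, 0.5, -0.9]
grip_width: 0.999
clock: 7.38
tool_pos: [566.9, 179.9, 110.4]
orientation: [0.575, -0.411, -0.575, -0.411]
contact_force: [-0.3, -1.1, 2.5]
grip_width: 0.321
clock: 7.8
tool_pos: [566.9, 179.9, 110.2]
orientation: [0.575, -0.411, -0.575, -0.411]
contact_force: [0.9, -0.9, 3.4]
grip_width: 0.318
```

```bash
python3 -m jog '[[[0,0,0,-0.4,0,0,0],[0,0,0,-0.9,0,0,0],[0,0,0,-1.5,0,0,0],[0,0,0,-2.1,0,0,0],[0,0,0,-2.7,0,0,0]]]'
python3 -m jog '[[[0,0,0,-1,0,0,0],[0,0,0,-2.2,0,0,0],[0,0,0,-3.6,0,0,0],[0,0,0,-5,0,0,0],[0,0,0,-6.2,0,0,0]]]'
python3 -m jog '[[[0,0,0,-1,0,0,0],[0,0,0,-1.8,0,0,0],[0,0,0,-2.3,0,0,0],[0,0,0,-2.6,0,0,0],[0,0,0,-2.6,0,0,0]]]'
python3 - <<'E'
from h import *
go(549.5,-146.7,225,0.3)
E
```

```text
clock: 8.22
tool_pos: [566.7, 179.9, 137.8]
orientation: [0.575, -0.411, -0.575, -0.411]
contact_force: [-0.5, -1.0, -2.1]
grip_width: 0.315
clock: 8.63
tool_pos: [566.8, 180.0, 200.8]
orientation: [0.575, -0.411, -0.575, -0.412]
contact_force: [-0.0, -0.6, -2.0]
grip_width: 0.321
clock: 9.05
tool_pos: [566.9, 179.9, 225.5]
orientation: [0.575, -0.411, -0.575, -0.411]
contact_force: [-0.7, -0.1, -2.0]
grip_width: 0.316
{'clock': np.float64(9.05), 'joints': array([ 0.17 ,  0.391,  0.077,  1.257,  0.   , -0.159]), 'tool_pos': array([566.86 , 179.947, 225.541]), 'orientation': array([ 0.575, -0.411, -0.575, -0.411]), 'contact_force': array([-0.661, -0.095, -2.015]), 'grip_width': np.float64(0.316)}
[[ 0.001 -0.946 -0.323]
 [ 0.    -0.323  0.946]
 [-1.    -0.001 -0.   ]]
turn [0.324 0.    0.001] shift cm [  0.05  12.2  -30.35]
```

```bash
python3 -m jog '[[[0,0,0,0,0.5,-1.3,0],[0,0,0,0,1.3,-3.3,0],[0,0,0,0,2.4,-6,0],[0,0,0,0,3.5,-8.8,0],[0,0,0,0,4.7,-11.7,0]]]'
python3 -m jog '[[[0,0,0,0,1.2,-2.9,0],[0,0,0,0,2.4,-5.8,0],[0,0,0,0,3.5,-8.7,0],[0,0,0,0,4.6,-11.4,0],[0,0,0,0,5.6,-13.9,0]]]'
python3 -m jog '[[[0.05,0,0,0,0.8,-2,0],[0.12,0,0,0,1.4,-3.5,0],[0.2,0,0,0,1.8,-4.4,0],[0.28,0,0,0,1.9,-4.75,0],[0.324,0,0,0,1.9,-4.75,0]]]'
python3 -m jog '[[[0,0,0,0,0,0,0],[0,0,0,0,0,0,0],[0,0,0,0,0,0,0],[0,0,0,0,0,0,0],[0,0,0,0,0,0,0]]]'
python3 - <<'E'
from h import *
go(549.5,-146.7,225,0.3)
c=cam('wrist'); save(c,'pics/e.png'); H,S,V=cv2.split(cv2.cvtColor(c['frame'],cv2.COLOR_RGB2HSV))
A=pts(c,np.ones(H.shape,bool)); T=A[(abs(A[:,2]-90)<5)&(np.linalg.norm(A[:,:2]-[549.5,-146.7],axis=1)<75)]
print('top',cv2.minAreaRect(T[:,:2].astype(np.float32)),T[:,2].mean())
P=pts(c,(H>100)&(H<122)&(S>90)); P=P[(abs(P[:,2]-90)<6)&(np.linalg.norm(P[:,:2]-[549.5,-146.7],axis=1)<45)]; print('rim',len(P),cv2.minAreaRect(P[:,:2].astype(np.float32)))
P=pts(c,(H<18)&(S>150)&(V>60)); P=P[(P[:,2]>130)&(np.linalg.norm(P[:,:2]-[549.5,-146.7],axis=1)<50)]; print('pack',P.min(0),P.max(0),cv2.minAreaRect(P[:,:2].astype(np.float32)))
E
```

```text
clock: 9.47
tool_pos: [559.5, 52.5, 224.5]
orientation: [-0.575, 0.411, 0.576, 0.411]
contact_force: [0.9, -1.0, -2.1]
grip_width: 0.316
clock: 9.88
tool_pos: [551.2, -97.8, 224.6]
orientation: [-0.575, 0.412, 0.575, 0.411]
contact_force: [1.0, -0.3, -2.1]
grip_width: 0.317
clock: 10.3
tool_pos: [548.7, -148.2, 224.4]
orientation: [-0.499, 0.5, 0.5, 0.5]
contact_force: [-0.4, 0.5, -1.8]
grip_width: 0.319
clock: 10.72
tool_pos: [549.4, -146.6, 225.0]
orientation: [-0.502, 0.498, 0.502, 0.498]
contact_force: [0.1, 0.3, -1.6]
grip_width: 0.32
{'clock': np.float64(10.717), 'joints': array([-0.404,  0.346,  0.006,  1.23 , -0.   , -0.41 ]), 'tool_pos': array([ 549.356, -146.578,  225.043]), 'orientation': array([-0.502,  0.498,  0.502,  0.498]), 'contact_force': array([ 0.064,  0.288, -1.562]), 'grip_width': np.float64(0.32)}
[[-0.    -1.    -0.006]
 [ 0.    -0.006  1.   ]
 [-1.     0.     0.   ]]
turn [ 0.001  0.    -0.   ] shift cm [ 0.   -0.01 -0.01]
top ((547.9283447265625, -144.94357299804688), (101.01461029052734, 90.20870208740234), 0.5187131762504578) 90.91160655815553
rim 843 ((540.6060180664062, -145.24209594726562), (50.37553787231445, 44.41367721557617), 89.91156005859375)
pack [ 527.91242633 -160.38341046  166.45164499] [ 572.67584326 -130.50763463  279.99768362] ((550.0941772460938, -145.13885498046875), (44.29129409790039, 29.847837448120117), 1.7705785036087036)
```

View pics/e.png

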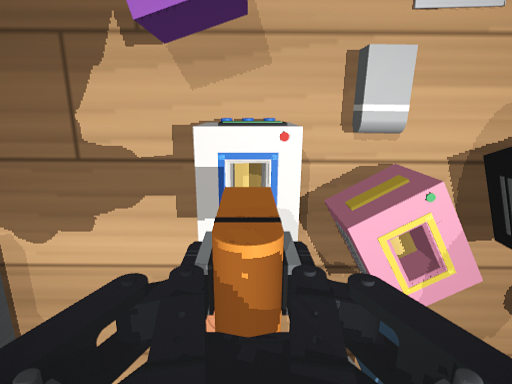

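The wrist view shows the pack upright in the jaws at (248,250) and in line across the slot with the logger's blue rim (248,175). In this view pack y is -145.1 and logger y is -145.0. I'll lower it to the mouth, then go in gently.

```bash
python3 -m jog '[[[0,0,0,1.2,0,0,0],[0,0,0,2.8,0,0,0],[0,0,0,4.6,0,0,0],[0,0,0,6,0,0,0],[0,0,0,6.8,0,0,0]]]'
python3 -m jog '[[[0,0,0,0.3,0,0,0],[0,0,0,0.6,0,0,0],[0,0,0,0.9,0,0,0],[0,0,0,1.1,0,0,0],[0,0,0,1.2,0,0,0]]]'
python3 -m jog '[[[0,0,0,0.1,0,0,0],[0,0,0,0.2,0,0,0],[0,0,0,0.3,0,0,0],[0,0,0,0.4,0,0,0],[0,0,0,0.4,0,0,0]]]'
```

```text
clock: 11.18
tool_pos: [548.9, -146.4, 155.6]
orientation: [-0.501, 0.499, 0.502, 0.498]
contact_force: [-0.3, 0.3, -1.0]
grip_width: 0.316
clock: 11.6
tool_pos: [549.6, -146.8, 145.3]
orientation: [0.501, -0.499, -0.501, -0.499]
contact_force: [-0.0, 0.6, -2.3]
grip_width: 0.319
clock: 12.02
tool_pos: [549.3, -146.7, 140.9]
orientation: [-0.501, 0.499, 0.501, 0.499]
contact_force: [-0.2, 0.1, -1.8]
grip_width: 0.321
```

```bash
python3 -m jog '[[[0,0,0,0.2,0,0,0],[0,0,0,0.4,0,0,0],[0,0,0,0.6,0,0,0],[0,0,0,0.8,0,0,0],[0,0,0,1,0,0,0]]]'
python3 -m jog '[[[0,0,0,0.3,0,0,0],[0,0,0,0.6,0,0,0],[0,0,0,0.9,0,0,0],[0,0,0,1.2,0,0,0],[0,0,0,1.4,0,0,0]]]'
python3 -m jog '[[[0,0,0,0.1,0,0,0],[0,0,0,0.3,0,0,0],[0,0,0,0.4,0,0,0],[0,0,0,0.4,0,0,0],[0,0,0,0.4,0,0,0]]]'
```

```text
clock: 12.43
tool_pos: [549.4, -146.7, 130.8]
orientation: [-0.501, 0.499, 0.501, 0.499]
contact_force: [0.1, -0.2, -0.8]
grip_width: 0.319
clock: 12.85
tool_pos: [549.3, -146.7, 116.6]
orientation: [-0.501, 0.499, 0.501, 0.499]
contact_force: [1.0, -0.1, -1.7]
grip_width: 0.317
clock: 13.27
tool_pos: [549.4, -146.7, 113.1]
orientation: [-0.501, 0.499, 0.501, 0.499]
contact_force: [-0.1, 0.0, -1.6]
grip_width: 0.32
```

Foot at about z = 54, in the slot with no side load. I'll set it on the sled, open, go up and shut the jaws.

```bash
python3 -m jog '[[[0,0,0,0.1,0,0,0],[0,0,0,0.2,0,0,0],[0,0,0,0.2,0,0,0],[0,0,0,0.2,0,0,0.1],[0,0,0,0.2,0,0,0.3]]]'
python3 -m jog '[[[0,0,0,0,0,0,0.4],[0,0,0,0,0,0,0.6],[0,0,0,0,0,0,0.8],[0,0,0,0,0,0,1],[0,0,0,0,0,0,1]]]'
python3 -m jog '[[[0,0,0,-1,0,0,1],[0,0,0,-3,0,0,1],[0,0,0,-5.5,0,0,1],[0,0,0,-7.5,0,0,1],[0,0,0,-8,0,0,1]]]'
python3 -m jog '[[[0,0,0,0,0,0,0.5],[0,0,0,0,0,0,0],[0,0,0,0,0,0,0],[0,0,0,0,0,0,0],[0,0,0,0,0,0,0]]]'
python3 - <<'E'
from h import *
o=st()
c=cam('wrist'); save(c,'pics/f.png'); H,S,V=cv2.split(cv2.cvtColor(c['frame'],cv2.COLOR_RGB2HSV))
P=pts(c,(H<18)&(S>150)&(V>60)); P=P[(P[:,2]>95)&(P[:,2]<150)&(np.linalg.norm(P[:,:2]-[549.5,-146.7],axis=1)<45)]; print('pack',P.min(0),P.max(0),cv2.minAreaRect(P[P[:,2]>122][:,:2].astype(np.float32)))
E
```

```text
clock: 13.68
tool_pos: [549.4, -146.7, 111.1]
orientation: [0.501, -0.499, -0.501, -0.499]
contact_force: [0.3, -0.2, -1.3]
grip_width: 0.318
clock: 14.1
tool_pos: [549.4, -146.7, 111.1]
orientation: [0.501, -0.499, -0.501, -0.499]
contact_force: [0.5, 0.1, -0.0]
grip_width: 0.943
clock: 14.52
tool_pos: [550.4, -147.2, 194.9]
orientation: [0.503, -0.498, -0.5, -0.499]
contact_force: [-0.1, 0.1, 0.1]
grip_width: 1.002
clock: 14.93
tool_pos: [549.1, -146.6, 190.3]
orientation: [-0.501, 0.499, 0.502, 0.499]
contact_force: [0.5, 0.0, -0.2]
grip_width: 0.295
{'clock': np.float64(14.933), 'joints': array([-0.404,  0.362, -0.067,  1.144, -0.   , -0.409]), 'tool_pos': array([ 549.077, -146.572,  190.292]), 'orientation': array([-0.501,  0.499,  0.502,  0.499]), 'contact_force': array([ 0.47 ,  0.006, -0.222]), 'grip_width': np.float64(0.295)}
[[-0.001 -1.    -0.005]
 [ 0.001 -0.005  1.   ]
 [-1.     0.001  0.001]]
pack [ 528.45639275 -159.60211944   95.05639209] [ 574.42228403 -131.88739105  138.66095983] ((551.4266357421875, -145.65501403808594), (27.04420280456543, 45.978118896484375), 89.82721710205078)
```

View pics/f.png

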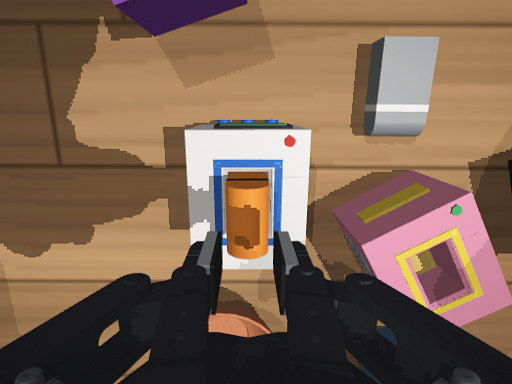

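The pack stands upright in the logger slot at (247,215), crest at about 136-138. The jaws are still closing; once they're shut I'll press down from above.

```bash
python3 -m jog '[[[0,0,0,0,0,0,0],[0,0,0,0,0,0,0],[0,0,0,0.8,0,0,0],[0,0,0,2,0,0,0],[0,0,0,3,0,0,0]]]'
python3 -m jog '[[[0,0,0,0.2,0,0,0],[0,0,0,0.4,0,0,0],[0,0,0,0.6,0,0,0],[0,0,0,0.8,0,0,0],[0,0,0,1,0,0,0]]]'
python3 -m jog '[[[0,0,0,0.3,0,0,0],[0,0,0,0.6,0,0,0],[0,0,0,0.9,0,0,0],[0,0,0,1.1,0,0,0],[0,0,0,1.2,0,0,0]]]'

```

```text
clock: 15.4
tool_pos: [549.3, -146.7, 160.0]
orientation: [-0.501, 0.499, 0.501, 0.499]
contact_force: [-0.3, -0.1, -0.9]
grip_width: 0.008
clock: 15.82
tool_pos: [549.6, -146.8, 151.5]
orientation: [0.502, -0.499, -0.501, -0.499]
contact_force: [-1.5, 0.5, 3.8]
grip_width: 0.002
clock: 16.23
tool_pos: [549.5, -146.7, 138.8]
orientation: [0.501, -0.499, -0.501, -0.499]
contact_force: [-0.4, -0.3, 3.8]
grip_width: 0.003
```

```bash
python3 -m jog '[[[0,0,0,0.3,0,0,0],[0,0,0,0.6,0,0,0],[0,0,0,0.9,0,0,0],[0,0,0,1.2,0,0,0],[0,0,0,1.4,0,0,0]]]'
python3 -m jog '[[[0,0,0,0.1,0,0,0],[0,0,0,0.2,0,0,0],[0,0,0,0.3,0,0,0],[0,0,0,0.3,0,0,0],[0,0,0,0.3,0,0,0]]]'

```

```text
clock: 16.65
tool_pos: [549.5, -146.8, 125.0]
orientation: [0.501, -0.499, -0.501, -0.499]
contact_force: [0.4, 1.0, 5.8]
grip_width: 0.002
clock: 17.07
tool_pos: [549.5, -146.8, 122.1]
orientation: [0.501, -0.499, -0.501, -0.499]
contact_force: [-1.6, 0.1, 5.1]
grip_width: 0.001
```

```bash
python3 -m jog '[[[0,0,0,0.05,0,0,0],[0,0,0,0.1,0,0,0],[0,0,0,0.15,0,0,0],[0,0,0,0.15,0,0,0],[0,0,0,0.15,0,0,0]]]'

```

```text
clock: 17.48
tool_pos: [549.6, -146.8, 120.7]
orientation: [0.501, -0.499, -0.501, -0.499]
contact_force: [-0.4, 0.6, 6.8]
grip_width: 0.001
```

```bash
python3 -m jog '[[[0,0,0,0.05,0,0,0],[0,0,0,0.1,0,0,0],[0,0,0,0.15,0,0,0],[0,0,0,0.15,0,0,0],[0,0,0,0.15,0,0,0]]]'

```

```text
clock: 17.9
tool_pos: [549.5, -146.8, 119.2]
orientation: [0.501, -0.499, -0.501, -0.499]
contact_force: [-0.5, 1.1, 6.3]
grip_width: -0.004
```

```bash
python3 -m jog '[[[0,0,0,0.05,0,0,0],[0,0,0,0.1,0,0,0],[0,0,0,0.15,0,0,0],[0,0,0,0.15,0,0,0],[0,0,0,0.15,0,0,0]]]'

```

```text
clock: 18.32
tool_pos: [549.5, -146.8, 117.7]
orientation: [0.501, -0.499, -0.501, -0.499]
contact_force: [-0.3, -0.3, 6.8]
grip_width: -0.001
```

```bash
python3 -m jog '[[[0,0,0,0.05,0,0,0],[0,0,0,0.1,0,0,0],[0,0,0,0.12,0,0,0],[0,0,0,0.12,0,0,0],[0,0,0,0.12,0,0,0]]]'

```

```text
clock: 18.73
tool_pos: [549.6, -146.9, 116.7]
orientation: [0.502, -0.499, -0.501, -0.499]
contact_force: [-1.0, 0.8, 8.5]
grip_width: 0.001
```

```bash
python3 -m jog '[[[0,0,0,0.05,0,0,0],[0,0,0,0.1,0,0,0],[0,0,0,0.1,0,0,0],[0,0,0,0.1,0,0,0],[0,0,0,0.1,0,0,0]]]'

```

```text
clock: 19.15
tool_pos: [549.8, -146.9, 116.6]
orientation: [0.502, -0.499, -0.501, -0.499]
contact_force: [-4.0, 0.7, 19.4]
grip_width: 0.001
```

That's the stop: 19 N, with no further travel. I'll back off slowly and check that it holds.

```bash
python3 -m jog '[[[0,0,0,-0.2,0,0,0],[0,0,0,-0.5,0,0,0],[0,0,0,-1,0,0,0],[0,0,0,-2,0,0,0],[0,0,0,-3.5,0,0,0]]]'
python3 -m jog '[[[0,0,0,-2,0,0,0],[0,0,0,-5,0,0,0],[0,0,0,-8,0,0,0],[0,0,0,-10,0,0,0],[0,0,0,-10,0,0,0]]]'
python3 -m jog '[[[0,0,0,0,0,0,0],[0,0,0,0,0,0,0],[0,0,0,0,0,0,0],[0,0,0,0,0,0,0],[0,0,0,0,0,0,0]]]'
python3 - <<'E'
from h import *
c=cam('wrist'); H,S,V=cv2.split(cv2.cvtColor(c['frame'],cv2.COLOR_RGB2HSV))
P=pts(c,(H<18)&(S>150)&(V>60)); P=P[(P[:,2]>90)&(P[:,2]<150)&(np.linalg.norm(P[:,:2]-[549.5,-146.7],axis=1)<45)]; print('pack',P.min(0),np.percentile(P,98,axis=0),cv2.minAreaRect(P[:,:2].astype(np.float32)))
s=cam('scene'); t=cam('top')
cv2.imwrite('pics/g.png',cv2.resize(np.vstack([np.hstack([c['frame'],t['frame']]),np.hstack([s['frame'],s['frame']*0])])[:,:,::-1],None,fx=.78,fy=.78))
E
```

```text
clock: 19.57
tool_pos: [548.7, -146.4, 150.1]
orientation: [-0.501, 0.499, 0.502, 0.498]
contact_force: [-0.3, -0.2, 0.0]
grip_width: -0.001
clock: 19.98
tool_pos: [550.5, -147.2, 254.8]
orientation: [0.503, -0.498, -0.499, -0.499]
contact_force: [-0.4, -0.3, 0.4]
grip_width: -0.001
clock: 20.4
tool_pos: [549.1, -146.6, 249.7]
orientation: [-0.501, 0.499, 0.502, 0.499]
contact_force: [0.2, -0.2, 0.1]
grip_width: 0.003
pack [ 528.76824208 -158.64171142   92.00280819] [ 573.02933976 -131.79050717  107.89937069] ((551.5772705078125, -144.8765869140625), (27.515783309936523, 45.61278533935547), 89.97830200195312)
```

View pics/g.png

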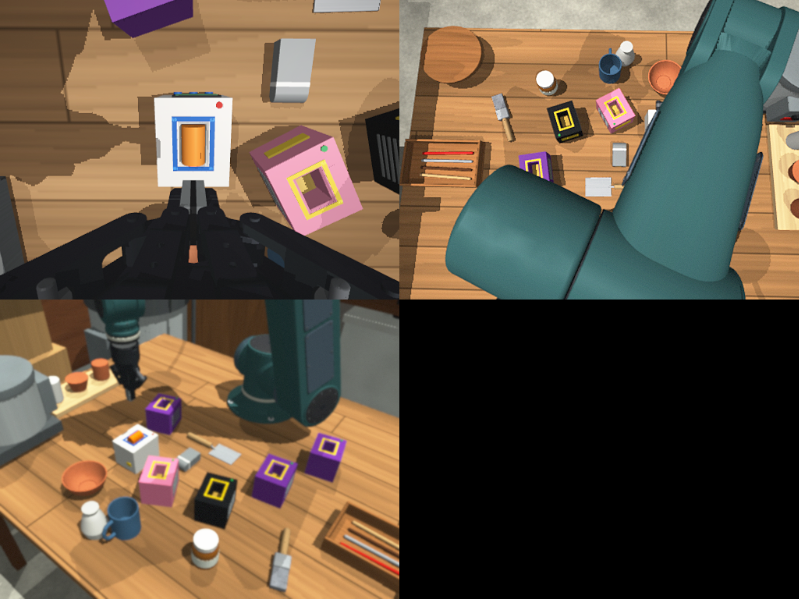

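The pack is held in the logger, crest at about z = 107 (17 mm clear, within the 12-19 given). The charger at top-view (565,120) is empty, nothing else has moved, and the gripper is clear. Handing in.

```bash
python3 -c "from plant import arm; print(arm.job_done())"
```

```text
the job is handed in; nothing more can be done
None
```

The orange pack is in the logger with its catch holding it, and the job is handed in at about 20.6 s of the 58 s allowed.

- **Charger:** I pressed the pack to the charger's stop at about 14 N. It sprang up, and I drew it out upright.
- **Logger:** It went into the logger slot with no noticeable side load. I felt for the stop in steps of 1 to 1.5 mm and reached it at about 19 N. That is above the 12–15 N that is enough, but well under 40 N.

**Last checks:**
- About 17 mm of the pack stands clear of the logger, within the 12–19 mm for a held pack. It is upright, and the force on the tool is zero.
- The charger slot is empty. By eye in the last pictures, the spent pack, mug, bowl and jar had not moved; I did not measure them.
- The wrist camera placed things about 2 mm off the fixed cameras. This did not matter, because pack and slot agreed within the wrist view.

No check failed.

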